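# Drive the bushing out of the pump bearing block

### The job

Take the drift out of its holder, put its shank into the bore of the bearing block clamped on the extraction stand and slowly push the tight bushing down and out of the block, until it sits on the floor of the receiver cup below. The block is not clamped exactly in the middle of the stand, so find the bore gently; the bushing is brittle and the drift must never press on the block, the bushing or the stand with more than 25 N. Then put the drift back in its holder, fully down on its flange, let go, and leave the other things on the bench alone.

Things in the scene. Friction and masses are not known exactly. Their poses are not given: they have to be found in the camera images.
- drift: Loose steel push rod, 0.1 to 0.2 kg. Origin on its axis at the underside of the flange, z up along the axis. Above the origin: flange 22 mm in diameter, 4 mm thick, then a dark round handle 16 mm in diameter from 4 to 54 mm (grip it from above). Below: plain shank 10 mm in diameter, 70 mm long. Starts upright, hanging by its flange in the holder.
- drift_tip (a point): Centre of the flat lower end of the drift's shank, 70 mm below the drift's origin; the end is 9 mm in diameter with a 0.5 mm bevel. Axes as the drift's.
- holder: Fixed drift holder: base 70 x 80 mm, two round pillars at y = +-30 mm, grey top plate 45 x 80 mm, 14 mm thick, upper face 84 mm above the bench. In its middle a vertical through hole, 13 mm in diameter, 1.5 mm chamfer, free below down to the base (8 mm above the bench). Origin at the centre of the underside, z up.
- holder_seat (a point): Centre of the holder's hole at the upper face of its plate, 84 mm above the bench. The drift is fully home when its flange lies on this face, so that its origin is at this point.
- stand: Fixed extraction stand: dark base 110 x 100 mm, four legs, clear receiver cup in the middle, deck 86 x 86 mm with its top 32 mm above the bench and a low square wall (72 mm outside, top 40 mm above the bench). The bearing block stands on the deck inside the wall; its clamp screws reach out to 54 mm from the middle on the y sides. Origin at the centre of the underside, z up.
- stand_top (a point): Point on the stand's middle axis, 72 mm above the bench, level with the top of the aluminium block (50 x 50 x 40 mm, parallel to the stand, its place not reported). The block's vertical through bore, 13 mm in diameter with a 1.5 mm chamfer, lies up to 5 mm from this point along the stand's x and up to 5 mm along its y. The block does not shift.
- bushing (a joint): How far (m) the brass bushing, 12.6 mm in diameter, 18 mm long, is driven down the bore. At 0 its upper face is 6 mm below the block's top; starts at 0 to 0.008; at 0.034 it is out of the bore; at 0.038 it stands on the cup's rigid floor (face 44 mm below the block's top). Stays where left; resists with 7 N plus 1.3 N per 10 mm/s of speed.
- petri_dish: Bystander: closed flat dish, 60 mm in diameter, 15 mm high; origin at the centre of its underside.
- vial_c: Bystander: small screw-cap bottle, 27 mm in diameter, 55 mm high; origin at the centre of its underside.
- wrench_14: Bystander: open-ended spanner 162 mm long (along its y), 28 x 6 mm; origin at the centre of its underside.

How it is judged (in metres and radians):
On the way, in this order (a step that is already met when the one before it is completed fails the run):
1. the drift is drawn out of the holder, its tip above the holder's plate (z of drift_tip in the frame of holder_seat above 0.005 m), for 0.1 s.
2. the bushing is driven out of the block onto the receiver's floor, with the drift's tip in the bore (value of joint bushing above 0.0355 m and z of drift_tip in the frame of stand_top below -0.035 m and horizontal distance between drift_tip and stand_top below 0.012 m), for 0.1 s.
At the end, for the whole second after the job is handed in: The bushing is out of the block and within 2.5 mm of the receiver's floor (joint above 0.0355), and the drift is back at rest in the holder, upright within 0.1 rad, with its flange within 3 mm of the plate in height and its axis within 4 mm of the hole's (value of joint bushing above 0.0355 m and z of drift in the frame of holder_seat between -0.003 and 0.003 m and horizontal distance between drift and holder_seat below 0.004 m and angle between drift's own z axis and vertical below 0.1 rad and linear speed of drift below 0.02 m/s); the robot touches nothing.
It fails at once if the drift presses on the stand, the block or the bushing with more than 25 N (contact force between drift and stand above 25 N).
It fails at once if a bystander (dish, small bottle, spanner) is moved by more than 15 mm (distance of any of petri_dish, vial_c, wrench_14 from where it was at the start of the episode above 0.015 m).
It also fails if it takes over 72 s, if anything falls off the work surface, if the arm or the gripper's body presses on something with over 40 N, if the wrist force passes 120 N, or if a joint passes its speed limit or range.

### The arm

A 6-joint arm with a two-finger parallel gripper is mounted at the origin on a cart in front of the work surface, level with it; the furniture and walls round the work are solid. World frame = base frame: x ahead of the robot, y to its left, z up, the work surface at z = 0. Lengths are in mm, angles in rad, forces in N, time in s.
With the tool pointing down it reaches from about 350 to 1000 mm from the base axis. Payload 7.1 kg.
Tool frame: the origin (TCP) lies where the fingers leave the gripper's body, on its centre line; the fingertips stand 73 mm ahead of it and the grasp point (between the pads) lies 54 mm ahead of it; z points along the fingers, x is the direction in which the jaws open and shut, and the axes are right-handed (so a half turn about z gives the same grasp; the last joint's range is limited). The gripper opens to 85 mm and grips with 20 to 120 N. Pads are 22 mm wide; open, the fingers measure 114 mm over their backs; the gripper's body (76 mm by 85 mm) begins 54 mm behind the grasp point. The pads swing forward as they close: fully open they stand 13 mm farther back than shut.
Start: joints at [1.289, 0.423, 1.63, -0, 1.089, -0.019], TCP at [162.335, 603.534, 303.919] pointing down, gripper open.
Joint ranges: [-3, 3], [-0.9, 2.11], [0.09, 2.58], [-1.31, 4.45], [0.11, 2.69], [-2.54, 2.54]. Speed limits (rad/s): [2.39, 2.39, 3.01, 3.14, 3.14, 3.14].

### API

Orientations are given as a unit quaternion [w, x, y, z].
In Python, from workcell import status, optics, workorder gives the robot as it stands.
- The arm moves only by the shell command python3 -m inch 'ROWS' [FORCE]. ROWS is text: rows parted by semicolons, each of 7 numbers parted by spaces: the shift along the tool's x, y, z in cm, then the turn, a rotation vector about the tool's x, y, z in degrees, then the finger opening in cm, from 0 to 8.54. A call has 1 to 20 rows; each row shifts and turns the pose as measured when the row begins, along the tool's axes as they then stand; what a row does not reach is not made up. A row lasts 1/8 s, in which the tool goes at most 62.5 mm and 10.7 degrees, less where a joint would pass 70% of its speed; a pose out of reach is approached as far as the arm can. A call is refused whole if a number of a shift passes 6.25 or a number of a turn 10.7, either way. A call with a gripper value outside its range is refused whole. The fingers move at their own pace and stop on an object; FORCE is the grip in N (left out, the last holds). Time passes only in rows, so rows that do not move let the fingers close. It gives the time, the measured TCP pose, the force and the opening at its end, in the units of the state.
- status.read_state(): the state, without advancing time (a new reading comes with each control period).
- optics.get_image(name): name is "side" or "top" or "wrist"; returns a dict with "color" (420x560x3 uint8, red, green, blue), "vfov" (degrees; the focal length in pixels is half the picture's height over the tangent of half this angle, whatever the lens; pixels are square), "cx", "cy" (the principal point, pixels), "pose" (4x4, takes a point from camera to world coordinates); the wrist camera has in their place "T_tool_cam" (4x4, takes a point from camera to tool coordinates, whose origin is the TCP and whose axes are the tool frame's). Camera axes: x right, y up, looking along -z (the intrinsics and any distortion apply to the point x, -y, -z); pixel columns grow to the right and rows downward; lengths in mm; the calibration is good to about 2 mm. A picture is of the moment at which its call begins: read the wrist's pose just before it. There is no depth.
- workorder.sign_off(): hands the job in, once; it reports no verdict.
The state is a dict: "t": time; "joints": joint angles; "qd": joint speeds; "joint_efforts": joint torques, N m; "ee_pos": TCP position; "ee_rot": TCP orientation; "ft_force": force on the tool from outside, world axes, zero at the start; "ft_torque": the same for the moment, N m; "gripper_width": finger opening in mm.
Only numpy, scipy, OpenCV 4.12 (cv2) and the standard library are available. Lean on these libraries where they do the work, as an engineer would, in place of code of your own. Each camera call takes 0.05 s, during which the arm holds its last target. There are 200 camera calls.

## Working session

There is one attempt and no reset: what is moved stays moved. The work goes in short steps, Python scripts to look and compute and a shell command to move; the robot and the scene stay as the last step left them, time stands still between calls to the robot, and variables do not carry over. Pictures are saved under pics/ and viewed, about 8 in all and at most 12, crops included, and the job is handed in when it is done.

```bash
mkdir -p pics; ls
python3 - <<'E'
from workcell import status, optics
import cv2,numpy as np
s=status.read_state();print(s)
for n in("top","side"):
    d=optics.get_image(n);cv2.imwrite(f"pics/{n}0.png",d["color"][...,::-1]);print(n,{k:v for k,v in d.items() if k!="color"})
a=cv2.imread("pics/top0.png");b=cv2.imread("pics/side0.png")
cv2.imwrite("pics/both0.png",cv2.resize(np.vstack([a,b]),None,fx=0.714,fy=0.714) )
E
```

```text
pics
{'t': 0.0, 'joints': array([ 1.28898567e+00,  4.23831853e-01,  1.63071172e+00,  2.66162787e-05,
        1.08862508e+00, -1.90112147e-02]), 'qd': array([-0.00014472, -0.00107669, -0.00035177, -0.00024298,  0.0024535 ,
        0.00045239]), 'joint_efforts': array([-2.09696358e-03, -5.57388139e+01, -2.81745422e+01, -6.53944790e-05,
        7.32384899e-03, -1.04627270e-05]), 'ee_pos': array([162.21669377, 603.1140164 , 303.14269266]), 'ee_rot': array([ 4.57925488e-04,  7.93661152e-01,  6.08359561e-01, -6.41391353e-04]), 'ft_force': array([ 0.03272536, -0.83886598, -0.59295159]), 'ft_torque': array([ 0.01354121, -0.00505489,  0.01865492]), 'gripper_width': 85.69190698118047}
top {'vfov': 57.07557231867177, 'cx': 272.43327967553074, 'cy': 216.5123977374923, 'pose': array([[-3.13443648e-02,  9.79348535e-01, -1.99734770e-01,
         3.34156471e+02],
       [-9.99507912e-01, -3.04701358e-02,  7.45016909e-03,
        -3.90520676e+01],
       [ 1.21036662e-03,  1.99870004e-01,  9.79821676e-01,
         9.92785447e+02],
       [ 0.00000000e+00,  0.00000000e+00,  0.00000000e+00,
         1.00000000e+00]])}
side {'vfov': 49.18064970483158, 'cx': 281.64352458965766, 'cy': 216.61329927909836, 'pose': array([[ 8.82703006e-01, -2.19817900e-01,  4.15349846e-01,
         9.80012620e+02],
       [ 4.69822321e-01,  3.93771246e-01, -7.90070372e-01,
        -9.43628888e+02],
       [ 1.01187837e-02,  8.92538121e-01,  4.50858418e-01,
         5.97461132e+02],
       [ 0.00000000e+00,  0.00000000e+00,  0.00000000e+00,
         1.00000000e+00]])}
```

View pics/top0.png

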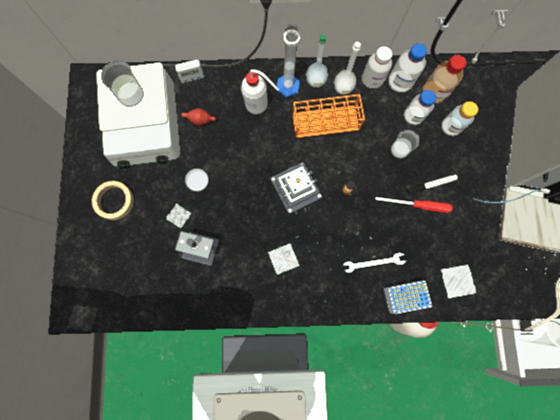

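View pics/side0.png

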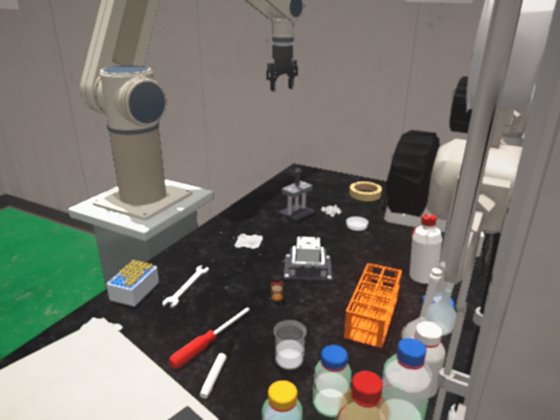

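The top view shows the holder with the drift at about (195,243), stand at (297,187), dish (197,180), vial (347,189) and spanner (375,263). The side view agrees. Next: rough positions.

```bash
cat > h.py <<'E'
from workcell import status, optics
import cv2,numpy as np
from scipy.spatial.transform import Rotation as R
def tool(s=None):
    s=s or status.read_state();w=s["ee_rot"];T=np.eye(4)
    T[:3,:3]=R.from_quat([w[1],w[2],w[3],w[0]]).as_matrix();T[:3,3]=s["ee_pos"];return T
def snap(n,f):
    T=tool();d=optics.get_image(n);cv2.imwrite("pics/"+f,d["color"][...,::-1])
    P=T@d["T_tool_cam"] if n=="wrist" else d["pose"]
    np.savez("pics/"+f+".npz",P=P,v=d["vfov"],c=[d["cx"],d["cy"]]);return d
def pix(f,u,v,z):
    a=np.load("pics/"+f+".npz");F=210/np.tan(np.radians(a["v"]/2));c=a["c"]
    r=a["P"][:3,:3]@np.array([(u-c[0])/F,-(v-c[1])/F,-1]);o=a["P"][:3,3]
    return o+r*(z-o[2])/r[2]
def proj(f,p):
    a=np.load("pics/"+f+".npz");F=210/np.tan(np.radians(a["v"]/2));c=a["c"]
    q=np.linalg.inv(a["P"])@np.append(p,1);return c+F*np.array([q[0],-q[1]])/-q[2]
def go(p):  # shift in tool axes, cm, to bring TCP to p (mm)
    T=tool();return np.round(T[:3,:3].T@(np.array(p)-T[:3,3])/10,2)
E
python3 - <<'E'
from h import *
snap("top","top1.png")
for n,u,v,z in[("handle",194,243,138),("plate",197,245,84),("block",297,186,72),("dish",197,180,15),("vial",347,189,55),("wr",375,263,6)]:print(n,pix("top1.png",u,v,z).round())
a=cv2.imread("pics/top1.png");cv2.imwrite("pics/crop1.png",np.hstack([cv2.resize(a[215:275,165:225],(390,390),interpolation=2),cv2.resize(a[155:215,267:327],(390,390),interpolation=2)]))
s=status.read_state();print(tool().round(3)); print(optics.get_image("wrist")["T_tool_cam"].round(3))
E
```

```text
handle [454. 131. 138.]
plate [456. 135.  84.]
block [ 597. -109.   72.]
dish [638. 149.  15.]
vial [ 590. -236.   55.]
wr [ 406. -304.    6.]
[[ 2.60000e-01  9.66000e-01 -0.00000e+00  1.62245e+02]
 [ 9.66000e-01 -2.60000e-01 -1.00000e-03  6.03205e+02]
 [-1.00000e-03  0.00000e+00 -1.00000e+00  3.03290e+02]
 [ 0.00000e+00  0.00000e+00  0.00000e+00  1.00000e+00]]
[[ 1.0000e+00  1.0000e-03  0.0000e+00 -9.2900e-01]
 [ 1.0000e-03 -9.5300e-01 -3.0100e-01 -7.6997e+01]
 [-0.0000e+00  3.0100e-01 -9.5300e-01 -7.0639e+01]
 [ 0.0000e+00  0.0000e+00  0.0000e+00  1.0000e+00]]
```

View pics/crop1.png

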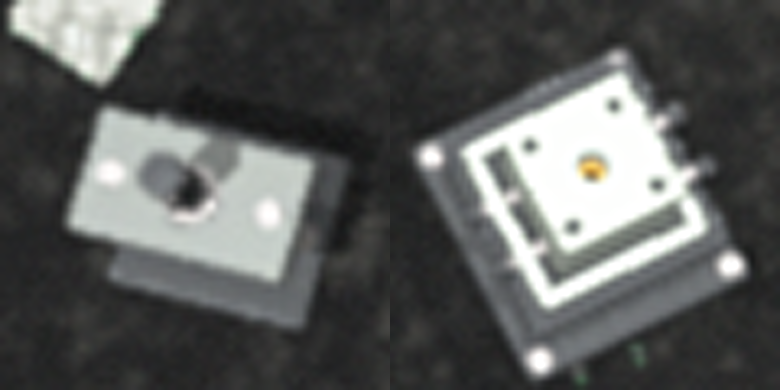

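Handle leans from its base at about (194,245) to its top (190,242) in the top image. The bore is at (298,181). The holder's long axis is close to the current jaw direction.

Run:
```python
from h import *
print(pix("top1.png",193.4,244.7,86),pix("top1.png",190,242,138),pix("top1.png",297.6,180.5,72))
print("go",go([458,138,303]))
```

```text
[456.92302912 142.67315665  86.        ] [456.17474838 139.88112533 138.        ] [ 611.05481329 -111.31841643   72.        ]
go [-37.25  40.65   0.08]
```

```bash
python3 -m inch '-3.7 4.1 0 0 0 0 8.5;-3.7 4.1 0 0 0 0 8.5;-3.7 4.1 0 0 0 0 8.5;-3.7 4.1 0 0 0 0 8.5;-3.7 4.1 0 0 0 0 8.5;-3.7 4.1 0 0 0 0 8.5;-3.7 4.1 0 0 0 0 8.5;-3.7 4.1 0 0 0 0 8.5;-3.7 4.1 0 0 0 0 8.5;-3.7 4.1 0 0 0 0 8.5'; python3 -c "
from h import *
print(go([457,141,303]))"
```

```text
t: 1.45
ee_pos: [469.8, 129.2, 303.4]
ee_rot: [0.0, 0.791, 0.611, 0.002]
ft_force: [1.0, 1.4, 0.9]
gripper_width: 84.9
[ 0.82 -1.54  0.04]
```

```bash
python3 -m inch '0.8 -1.5 0 0 0 0 8.5; 0 0 0 0 0 0 8.5';python3 -c "
from h import *
d=snap('wrist','w1.png');print(d['vfov'],d['cx'],d['cy'],tool().round(3))"
```

```text
t: 1.7
ee_pos: [458.8, 137.3, 303.3]
ee_rot: [0.0, 0.794, 0.608, 0.002]
ft_force: [-0.4, 0.1, 0.4]
gripper_width: 85.2
61.171781838014184 274.42678544202386 207.7335547378107 [[ 2.59000e-01  9.66000e-01  4.00000e-03  4.59295e+02]
 [ 9.66000e-01 -2.59000e-01  1.00000e-03  1.37453e+02]
 [ 2.00000e-03  3.00000e-03 -1.00000e+00  3.03441e+02]
 [ 0.00000e+00  0.00000e+00  0.00000e+00  1.00000e+00]]
```

View pics/w1.png

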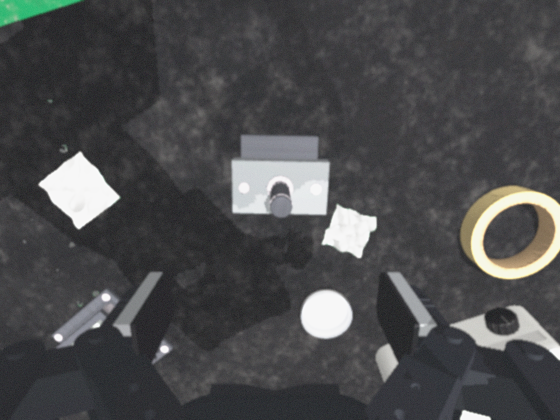

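Wrist view: holder plate corners (232,159)-(328,215), handle top at (281,206), flange about (280,187), jaws parallel to the plate's long side. Now positions.

Run:
```python
from h import *
print("top",pix("w1.png",281,206,138),"plate",pix("w1.png",280.3,187.2,84),"screws",pix("w1.png",279.7,188.5,84))
p=pix("w1.png",280.8,205,138)
print(go([p[0],p[1],169]))
```

```text
top [456.71108152 141.9456698  138.        ] plate [457.19555929 142.31071378  84.        ] screws [458.15351422 141.53510421  84.        ]
[ 0.33 -0.49 13.44]
```

```bash
python3 -m inch '0.3 -0.5 3 0 0 0 8.5;0 0 4 0 0 0 8.5;0 0 4 0 0 0 8.5; 0 0 2 0 0 0 8.5;0 0 0 0 0 0 8.5';python3 -c "
from h import *
print(go([457,142,172]),tool().round(3)[:3])"
```

```text
t: 2.38
ee_pos: [455.2, 148.3, 171.5]
ee_rot: [0.002, 0.789, 0.614, 0.004]
ft_force: [-0.5, -0.5, -0.3]
gripper_width: 84.9
[-0.56  0.33 -0.05] [[ 2.46000e-01  9.69000e-01  9.00000e-03  4.55225e+02]
 [ 9.69000e-01 -2.46000e-01  2.00000e-03  1.48265e+02]
 [ 4.00000e-03  8.00000e-03 -1.00000e+00  1.71470e+02]]
```

```bash
cat >> h.py <<'E'
def lev():
    d=tool()[:3,:3].T@[0,0,-1.];return np.degrees(np.cross([0,0,1],d)).round(2)
def rep(p):
    s=status.read_state();print("t",round(s["t"],2),"pos",s["ee_pos"].round(2),"F",s["ft_force"].round(1),"T",s["ft_torque"].round(2),"w",round(s["gripper_width"],1),"go",go(p),"lev",lev())
E
python3 -m inch '-0.56 0.33 -0.05 0.46 -0.23 0 8.5;0 0 0 0 0 0 8.5' >/dev/null;python3 -c "
from h import *
rep([457,142,172])"
```

```text
t 2.62 pos [457.73 142.96 173.56] F [ 0.8 -0.1 -0.8] T [ 0.02 -0.02 -0.  ] w 85.1 go [-0.11 -0.05  0.16] lev [ 0.07 -0.07  0.  ]
```

```bash
python3 -m inch '-0.1 0 0.1 0 0 0 5;0 0 0 0 0 0 3;0 0 0 0 0 0 1;0 0 0 0 0 0 0.5;0 0 0 0 0 0 0.5;0 0 0 0 0 0 0.5;0 0 0 0 0 0 0.5;0 0 0 0 0 0 0.5' 80 >/dev/null;python3 -c "
from h import *
rep([457,142,172])"
```

```text
t 3.62 pos [458.42 142.03 174.54] F [0.1 0.6 1.9] T [-0.02  0.13  0.03] w 13.9 go [-0.04 -0.14  0.25] lev [ 0.25 -0.18  0.  ]
```

```bash
cat >> h.py <<'E'
def avg(n=5):
    P=[];F=[]
    for i in range(n):
        optics.get_image("wrist");s=status.read_state();P.append(s["ee_pos"]);F.append(s["ft_force"])
    print("t",s["t"],"avg",np.mean(P,0).round(2),"sd",np.std(P,0).round(2),"F",np.mean(F,0).round(2),"w",s["gripper_width"].round(1),"lev",lev())
    return np.mean(P,0)
E
python3 -c "
from h import *
avg()"
python3 -m inch '0 0 -2 0.2 -0.2 0 0.5;0 0 -3 0 0 0 0.5;0 0 -3 0 0 0 0.5;0 0 -3 0 0 0 0.5;0 0 0 0 0 0 0.5'
python3 -c "
from h import *
avg(3);snap('wrist','w2.png')"
```

```text
t: 4.5
ee_pos: [458.4, 142.0, 286.2]
ee_rot: [0.0, 0.789, 0.615, -0.0]
ft_force: [0.1, 0.5, -0.6]
gripper_width: 14.4Traceback (most recent call last):
  File "<string>", line 3, in <module>
    avg()
    ~~~^^
  File "h.py", line 28, in avg
    print("t",s["t"],"avg",np.mean(P,0).round(2),"sd",np.std(P,0).round(2),"F",np.mean(F,0).round(2),"w",s["gripper_width"].round(1),"lev",lev())
                                                                                                         ^^^^^^^^^^^^^^^^^^^^^^^^
AttributeError: 'float' object has no attribute 'round'
Traceback (most recent call last):
  File "h.py", line 28, in avg
    print("t",s["t"],"avg",np.mean(P,0).round(2),"sd",np.std(P,0).round(2),"F",np.mean(F,0).round(2),"w",s["gripper_width"].round(1),"lev",lev())
                                                                                                         ^^^^^^^^^^^^^^^^^^^^^^^^
AttributeError: 'float' object has no attribute 'round'
```

```bash
sed -i 's/s\["gripper_width"\].round(1)/round(s["gripper_width"],1)/' h.py
python3 -c "
from h import *
avg(3);snap('wrist','w2.png')"
```

```text
t 4.8 avg [456.75 141.53 283.2 ] sd [0.06 0.02 0.03] F [ 0.08  0.22 -1.23] w 13.9 lev [-0.3   0.23  0.  ]
```

View pics/w2.png

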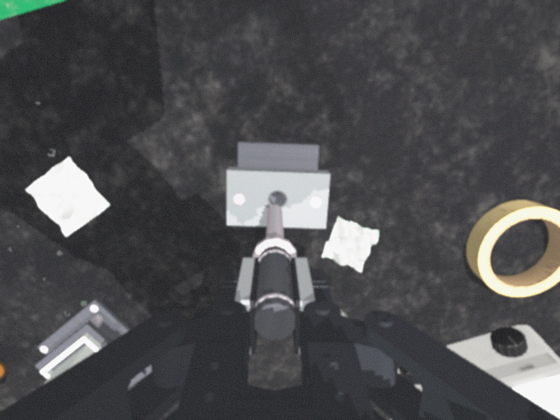

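The drift is gripped and clear: shank runs from the flange (275,245) to its tip at about (277,205), and the empty hole is at (278,199).

Run:
```python
from h import *
print("hole",pix("w2.png",278,199.5,84))
T=tool()
for z in(36,86,90,160): print(z,proj("w2.png",(T@[0,0,z,1])[:3]))
print(go([617,-113,290]))
```

```text
hole [457.50326884 142.46697511  84.        ]
36 [277.4487104  325.66458072]
86 [276.61283971 262.0367726 ]
90 [276.56550249 258.433388  ]
160 [275.97762258 213.68303227]
[-20.79  21.73  -0.69]
```

```bash
python3 -m inch '-3.47 3.6 -0.12 0 0 0 0.5;-3.47 3.6 -0.12 0 0 0 0.5;-3.47 3.6 -0.12 0 0 0 0.5;-3.47 3.6 -0.12 0 0 0 0.5;-3.47 3.6 -0.12 0 0 0 0.5;-3.47 3.6 -0.12 0 0 0 0.5;0 0 0 0 0 0 0.5;0 0 0 0 0 0 0.5'
python3 - <<'E'
from h import *
rep([617,-113,290]);avg(2);d=snap("wrist","w3.png")
a=cv2.imread("pics/w3.png");b=cv2.imread("pics/w2.png")
cv2.imwrite("pics/c3.png",np.hstack([cv2.resize(b[180:340,180:380],(400,320),interpolation=2),cv2.resize(a[120:280,180:380],(400,320),interpolation=2)]))
E
```

```text
t: 5.85
ee_pos: [619.2, -120.0, 283.1]
ee_rot: [-0.004, 0.788, 0.616, -0.006]
ft_force: [0.3, 0.8, -0.8]
gripper_width: 14.1
t 5.85 pos [ 619.16 -120.03  283.07] F [ 0.3  0.8 -0.8] T [-0.01  0.01  0.05] w 14.1 go [ 0.63 -0.39 -0.69] lev [-0.83  0.27  0.  ]
t 5.95 avg [ 619.19 -119.67  283.36] sd [0.02 0.21 0.16] F [ 0.28  0.11 -0.93] w 14.0 lev [-0.79  0.28  0.  ]
```

View pics/c3.png

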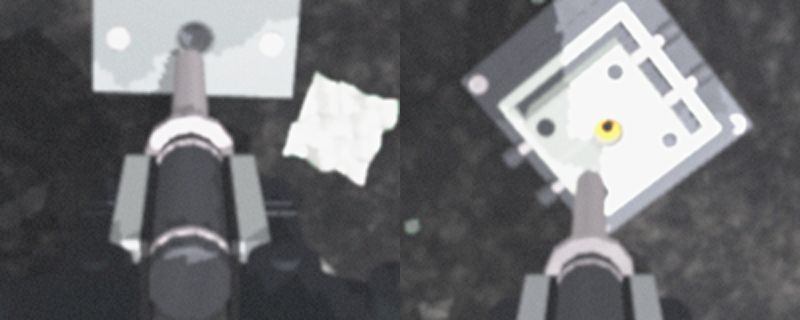

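Bore (yellow bushing inside) is at about (284,185) in w3; the visible shank tip edge is at (276,202), giving a tip centre near (276,209). Next I level the tool and move the tip close above the bore.

Run:
```python
from h import *
b=pix("w3.png",284,185,72);a=np.load("pics/w3.png.npz");T=tool()
print("bore",b)
z=T[2,3]-160
t=pix("w3.png",276,209.5,z);print("tip seen",t,"tip nominal",(T@[0,0,160,1])[:3], "off tool",T[:3,:3].T@(t-(T@[0,0,160,1])[:3]))
print("proj nominal",proj("w3.png",(T@[0,0,160,1])[:3]))
# level: after levelling TCP
print(go([b[0],b[1],285]),lev())
```

```text
bore [ 610.69767607 -111.35358524   72.        ]
tip seen [ 614.02715958 -118.87878424  123.83861994] tip nominal [ 617.00761199 -119.47546114  123.85464463] off tool [-0.1362834  -3.03604185  0.05703865]
proj nominal [276.19938205 213.75433132]
[ 0.56 -1.02 -0.11] [-0.76  0.28  0.  ]
```

```bash
python3 -m inch '0.5 -0.8 0 -0.76 0.28 0 0.5;0 0 0 0 0 0 0.5;0 0 2 0 0 0 0.5;0 0 1.8 0 0 0 0.5;0 0 0 0 0 0 0.5' >/dev/null
python3 - <<'E'
from h import *
rep([612.6,-111.8,242]);avg(2);T=tool();snap("wrist","w4.png");snap("side","s4.png")
a=cv2.imread("pics/w4.png");b=cv2.imread("pics/s4.png")
u,v=proj("w4.png",[610.7,-111.35,72]);print("bore px",u,v,"tip nom",proj("w4.png",(T@[0,0,160,1])[:3]))
u,v=(int(x) for x in (u,v));c=cv2.resize(a[v-50:v+50,u-50:u+50],(400,400),interpolation=2);print("org",u-50,v-50)
u,v=(int(x) for x in proj("s4.png",[610.7,-111.35,85]));c2=cv2.resize(b[v-35:v+35,u-35:u+35],(400,400),interpolation=2);print("org",u-35,v-35)
cv2.imwrite("pics/c4.png",np.hstack([c,c2]))
E
```

```text
t 6.62 pos [ 611.44 -108.96  245.98] F [-0.7 -0.1 -1.8] T [-0.03  0.01 -0.  ] w 14.1 go [-0.25  0.18  0.4 ] lev [ 0.13 -0.04  0.  ]
t 6.725 avg [ 612.11 -109.19  247.15] sd [0.21 0.08 0.34] F [-0.54 -0.07 -1.29] w 14.0 lev [ 0.28 -0.04  0.  ]
bore px 272.24716616817415 204.13171376133994 tip nom [275.83529823 213.44838258]
org 222 154
org 272 202
```

View pics/c4.png

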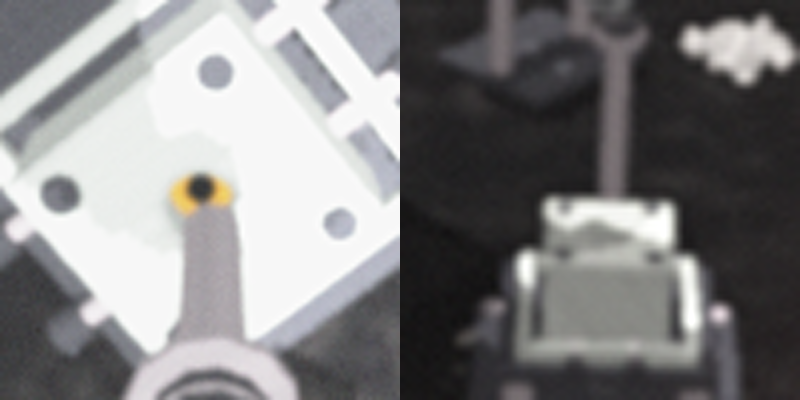

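Left: bore ring centred near (272.5,203), tip edge at row 205 with tip axis at column 274.8. Right: tip just above the block. Now the correction.

Run:
```python
from h import *
b=pix("w4.png",272.5,203,72);T=tool();z=T[2,3]-160
t=pix("w4.png",274.8,211.7,z);print(b,t,T[:3,3],(T[:3,:3].T@(b-t)/10).round(2),lev(),go([612,-111.6,247]))
```

```text
[ 609.91109652 -110.96726554   72.        ] [ 611.5354927  -109.68219673   88.06156942] [ 612.65571187 -109.42614032  248.06156942] [-0.16 -0.14  1.61] [ 0.35 -0.05  0.  ] [-0.23 -0.01  0.11]
```

```bash
python3 -m inch '-0.17 -0.12 0 0.35 0 0 0.5;0 0 0 0 0 0 0.5;0 0 0.4 0 0 0 0.5;0 0 0.3 0 0 0 0.5;0 0 0.2 0 0 0 0.5;0 0 0 0 0 0 0.5' >/dev/null
python3 - <<'E'
from h import *
avg(2);rep([611,-111.2,238])
E
```

```text
t 7.675 avg [ 611.56 -111.2   239.73] sd [0.04 0.01 0.09] F [ 0.1  -0.44 -1.23] w 13.6 lev [ 0.11 -0.05  0.  ]
t 7.67 pos [ 611.6  -111.21  239.82] F [ 0.1 -0.7 -1.5] T [ 0.03  0.02 -0.01] w 13.6 go [-0.01 -0.06  0.18] lev [ 0.11 -0.05  0.  ]
```

```bash
for i in 1; do python3 -m inch '-0.01 -0.03 0.15 0 0 0 0.5;0 0 0.15 0 0 0 0.5;0 0 0.15 0 0 0 0.5' | tr '\n' ' ';python3 -m inch '0 0 0.1 0 0 0 0.5;0 0 0.1 0 0 0 0.5'| tr '\n' ' ' ; python3 -m inch '0 0 0.1 0 0 0 0.5;0 0 0 0 0 0 0.5'| tr '\n' ' '; done
python3 -c "
from h import *
rep([611,-111.2,232])"
```

```text
t: 8.05 ee_pos: [611.4, -111.2, 235.3] ee_rot: [0.001, 0.786, 0.618, 0.001] ft_force: [-0.3, 0.4, -1.3] gripper_width: 14.3 t: 8.3 ee_pos: [611.4, -111.2, 233.1] ee_rot: [0.001, 0.786, 0.618, 0.001] ft_force: [0.5, -0.3, -0.7] gripper_width: 14.4 t: 8.55 ee_pos: [611.4, -111.2, 232.0] ee_rot: [0.001, 0.786, 0.618, 0.001] ft_force: [-0.7, 0.0, -0.9] gripper_width: 13.8 t 8.55 pos [ 611.44 -111.24  231.96] F [-0.7  0.  -0.9] T [ 0.05 -0.   -0.03] w 13.8 go [-0.01 -0.04 -0.  ] lev [ 0.13 -0.05  0.  ]
```

Tip level with the top of the block, no contact. I continue gently.

```bash
for i in 1; do python3 -m inch '0 0 0.1 0 0 0 0.5;0 0 0.1 0 0 0 0.5' | tr '\n' ' ';python3 -m inch '0 0 0.1 0 0 0 0.5;0 0 0.1 0 0 0 0.5'| tr '\n' ' ' ; python3 -m inch '0 0 0.1 0 0 0 0.5;0 0 0.1 0 0 0 0.5'| tr '\n' ' '; done
python3 -c "
from h import *
rep([611.4,-111.2,226])"
```

```text
t: 8.8 ee_pos: [611.6, -111.3, 230.0] ee_rot: [0.001, 0.786, 0.618, 0.001] ft_force: [0.5, -0.8, -1.4] gripper_width: 14.2 t: 9.05 ee_pos: [611.6, -111.3, 227.9] ee_rot: [0.001, 0.786, 0.618, 0.001] ft_force: [0.1, -0.1, -1.6] gripper_width: 13.8 t: 9.3 ee_pos: [611.6, -111.3, 225.7] ee_rot: [0.001, 0.786, 0.618, 0.001] ft_force: [0.1, -0.1, -1.3] gripper_width: 14.0 t 9.3 pos [ 611.62 -111.28  225.73] F [ 0.1 -0.1 -1.3] T [ 0.09 -0.04 -0.03] w 14.0 go [ 0.   -0.02 -0.03] lev [ 0.16 -0.05  0.  ]
```

```bash
for i in 1; do python3 -m inch '0 0 0.12 0 0 0 0.5;0 0 0.12 0 0 0 0.5;0 0 0.12 0 0 0 0.5' | tr '\n' ' ';python3 -m inch '0 0 0.12 0 0 0 0.5;0 0 0.12 0 0 0 0.5;0 0 0.12 0 0 0 0.5'| tr '\n' ' ' ; python3 -m inch '0 0 0.12 0 0 0 0.5;0 0 0.12 0 0 0 0.5'| tr '\n' ' '; done
python3 -c "
from h import *
rep([611.4,-111.2,216])"
```

```text
t: 9.68 ee_pos: [611.6, -111.3, 221.9] ee_rot: [0.001, 0.786, 0.618, 0.001] ft_force: [0.1, -0.2, -1.3] gripper_width: 14.0 t: 10.05 ee_pos: [612.0, -111.3, 218.7] ee_rot: [0.001, 0.786, 0.618, 0.002] ft_force: [-1.1, 0.6, 5.9] gripper_width: 14.1 t: 10.3 ee_pos: [612.2, -111.4, 217.8] ee_rot: [0.001, 0.786, 0.618, 0.002] ft_force: [-2.5, 0.1, 5.8] gripper_width: 13.9 t 10.3 pos [ 612.19 -111.39  217.77] F [-2.5  0.1  5.8] T [ 0.16  0.56 -0.02] w 13.9 go [-0.   -0.08  0.18] lev [ 0.24 -0.05  0.  ]
```

```bash
for i in 1; do python3 -m inch '0 -0.05 0.2 0.2 0 0 0.5;0 -0.03 0.2 0 0 0 0.5;0 0 0.2 0 0 0 0.5' | tr '\n' ' ';python3 -m inch '0 0 0.25 0 0 0 0.5;0 0 0.25 0 0 0 0.5;0 0 0.25 0 0 0 0.5'| tr '\n' ' ' ; done
python3 -c "
from h import *
rep([611.4,-111.2,188])"
```

```text
t: 10.68 ee_pos: [612.4, -111.4, 214.7] ee_rot: [0.001, 0.786, 0.618, 0.001] ft_force: [-2.3, -0.6, 6.9] gripper_width: 14.4 t: 11.05 ee_pos: [612.4, -111.4, 209.9] ee_rot: [0.001, 0.786, 0.618, 0.002] ft_force: [-2.9, 0.3, 7.4] gripper_width: 14.2 t 11.05 pos [ 612.39 -111.45  209.94] F [-2.9  0.3  7.4] T [ 0.12  0.7  -0.01] w 14.2 go [-0.   -0.11  2.19] lev [ 0.22 -0.05  0.  ]
```

```bash
for i in 1; do python3 -m inch '0 -0.1 0.25 0.2 0 0 0.5;0 -0.06 0.25 0 0 0 0.5;0 -0.04 0.25 0 0 0 0.5' | tr '\n' ' ';python3 -m inch '0 0 0.25 0 0 0 0.5;0 0 0.25 0 0 0 0.5;0 0 0.25 0 0 0 0.5'| tr '\n' ' ' ; done
python3 -c "
from h import *
rep([611.4,-111.2,188])"
```

```text
t: 11.42 ee_pos: [612.0, -111.3, 205.8] ee_rot: [0.002, 0.786, 0.618, 0.002] ft_force: [-1.6, 0.2, 6.6] gripper_width: 14.2 t: 11.8 ee_pos: [612.2, -111.4, 200.9] ee_rot: [0.002, 0.786, 0.618, 0.002] ft_force: [-2.6, 1.0, 7.1] gripper_width: 14.3 t 11.8 pos [ 612.16 -111.39  200.94] F [-2.6  1.   7.1] T [ 0.14  0.69 -0.  ] w 14.3 go [-0.   -0.09  1.29] lev [ 0.32 -0.06  0.  ]
```

```bash
for i in 1; do python3 -m inch '0 -0.08 0.25 0.3 0 0 0.5;0 -0.06 0.25 0 0 0 0.5;0 -0.04 0.25 0 0 0 0.5' | tr '\n' ' ';python3 -m inch '0 -0.02 0.2 0.2 0 0 0.5;0 -0.02 0.2 0 0 0 0.5'| tr '\n' ' ' ; done
python3 -c "
from h import *
rep([611.4,-111.2,188])"
```

```text
t: 12.18 ee_pos: [612.0, -111.3, 196.7] ee_rot: [0.002, 0.786, 0.618, 0.002] ft_force: [-1.6, 0.0, 6.8] gripper_width: 14.2 t: 12.42 ee_pos: [612.3, -111.4, 194.7] ee_rot: [0.001, 0.786, 0.618, 0.001] ft_force: [-2.0, 0.4, 6.1] gripper_width: 14.4 t 12.43 pos [ 612.3  -111.42  194.66] F [-2.   0.4  6.1] T [ 0.06  0.56 -0.  ] w 14.4 go [-0.   -0.09  0.67] lev [ 0.18 -0.06  0.  ]
```

```bash
for i in 1; do python3 -m inch '0 -0.06 0.2 0.1 0 0 0.5;0 -0.04 0.2 0 0 0 0.5' | tr '\n' ' ';python3 -m inch '0 -0.02 0.17 0 0 0 0.5;0 -0.02 0.17 0 0 0 0.5'| tr '\n' ' ' ;python3 -m inch '0 -0.02 0.17 0 0 0 0.5;0 -0.02 0.17 0 0 0 0.5'| tr '\n' ' '; done
python3 -c "
from h import *
rep([611.4,-111.2,188])"
```

```text
t: 12.68 ee_pos: [612.1, -111.4, 192.6] ee_rot: [0.001, 0.786, 0.618, 0.002] ft_force: [-1.8, -0.3, 6.4] gripper_width: 13.9 t: 12.92 ee_pos: [612.1, -111.4, 190.9] ee_rot: [0.002, 0.786, 0.618, 0.002] ft_force: [-2.3, 1.7, 6.2] gripper_width: 14.1 t: 13.18 ee_pos: [611.9, -111.3, 189.2] ee_rot: [0.002, 0.786, 0.618, 0.002] ft_force: [-2.1, 0.0, 5.7] gripper_width: 14.3 t 13.18 pos [ 611.94 -111.3   189.2 ] F [-2.1  0.   5.7] T [ 0.13  0.53 -0.03] w 14.3 go [-0.   -0.06  0.12] lev [ 0.31 -0.06  0.  ]
```

```bash
for i in 1; do python3 -m inch '0 -0.03 0.17 0.2 0 0 0.5;0 -0.02 0.17 0 0 0 0.5' | tr '\n' ' ';python3 -m inch '0 -0.02 0.17 0 0 0 0.5;0 -0.02 0.17 0 0 0 0.5'| tr '\n' ' ' ;python3 -m inch '0 -0.02 0.17 0 0 0 0.5'| tr '\n' ' '; done
python3 -c "
from h import *
rep([611.4,-111.2,188])"
```

```text
t: 13.42 ee_pos: [612.4, -111.4, 188.2] ee_rot: [0.001, 0.786, 0.618, 0.002] ft_force: [-3.5, 0.1, 13.9] gripper_width: 14.1 t: 13.68 ee_pos: [612.7, -111.5, 188.3] ee_rot: [0.002, 0.786, 0.618, 0.002] ft_force: [-3.7, 1.2, 13.1] gripper_width: 14.3 t: 13.8 ee_pos: [612.6, -111.5, 188.3] ee_rot: [0.002, 0.786, 0.618, 0.002] ft_force: [-4.2, 0.6, 14.0] gripper_width: 13.8 t 13.8 pos [ 612.64 -111.47  188.26] F [-4.2  0.6 14. ] T [ 0.24  1.13 -0.03] w 13.8 go [-0.   -0.13  0.02] lev [ 0.37 -0.06  0.  ]
```

Bottomed on the floor at the expected height (TCP 188, force plateau 14 N). Withdrawing.

```bash
python3 -m inch '0 -0.05 -0.2 0.3 0 0 0.5;0 -0.05 -0.5 0 0 0 0.5;0 0 -1 0 0 0 0.5;0 0 -1 0 0 0 0.5'| tr '\n' ' '; python3 -m inch '0 0 -1.5 0 0 0 0.5;0 0 -2 0 0 0 0.5;0 0 -2 0 0 0 0.5;0 0 -2 0 0 0 0.5;0 0 0 0 0 0 0.5'
python3 - <<'E'
from h import *
avg(2);rep([458,142,295])
snap("wrist","w5.png")
a=cv2.imread("pics/w5.png");u,v=(int(x) for x in proj("w5.png",[610.7,-111.3,72]));print(u-50,v-50)
cv2.imwrite("pics/c5.png",cv2.resize(a[v-50:v+100,u-75:u+75],(450,450),interpolation=2))
E
```

```text
t: 14.3 ee_pos: [611.7, -111.2, 216.3] ee_rot: [0.0, 0.786, 0.618, 0.001] ft_force: [0.9, 0.6, -1.7] gripper_width: 14.1 t: 14.92
ee_pos: [611.4, -111.3, 298.3]
ee_rot: [0.001, 0.786, 0.618, 0.001]
ft_force: [-0.3, 0.0, -1.5]
gripper_width: 14.2
t 15.025 avg [ 610.62 -111.18  296.63] sd [0.2  0.04 0.52] F [-0.47  0.11 -1.76] w 14.2 lev [-0.04 -0.05  0.  ]
t 15.03 pos [ 610.43 -111.14  296.12] F [-0.5 -0.6 -1.5] T [0.03 0.07 0.01] w 14.2 go [ 20.99 -20.79   0.14] lev [-0.04 -0.05  0.  ]
225 140
```

View pics/c5.png

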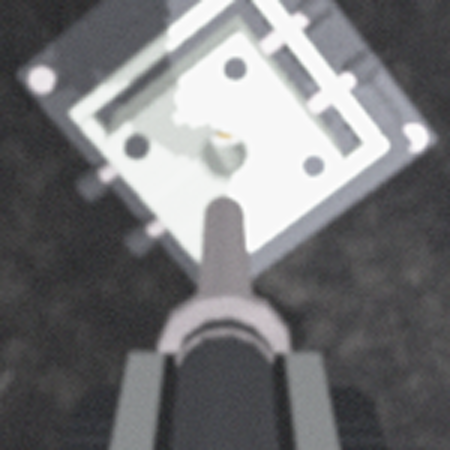

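The bore is now empty with the bushing deep below (picture centre 225,150), and the drift still sits straight in the jaws. Returning to the holder.

```bash
python3 -m inch '3.5 -3.4 0 0 0 0 0.5;3.5 -3.4 0 0 0 0 0.5;3.5 -3.4 0 0 0 0 0.5;3.5 -3.4 0 0 0 0 0.5;3.5 -3.4 0 0 0 0 0.5;2.5 -2.5 0 0 0 0 0.5;0 0 0 0 0 0 0.5;0 0 0 0 0 0 0.5' >/dev/null
python3 - <<'E'
from h import *
avg(2);rep([457.9,142.2,290])
E
```

```text
t 16.175 avg [460.47 134.71 288.7 ] sd [0.12 0.13 0.05] F [-0.18  0.29 -0.66] w 14.0 lev [-0.82  0.22  0.  ]
t 16.18 pos [460.59 134.59 288.75] F [ 0.3  0.2 -0.9] T [-0.01 -0.03  0.03] w 14.0 go [ 0.67 -0.45 -0.12] lev [-0.82  0.22  0.  ]
```

```bash
python3 -m inch '0.67 -0.45 0 -0.82 0.22 0 0.5;0 0 0 0 0 0 0.5;0 0 1.5 0 0 0 0.5;0 0 1 0 0 0 0.5;0 0 0 0 0 0 0.5' >/dev/null
python3 - <<'E'
from h import *
avg(2);rep([457.9,142.2,250])
E
```

```text
t 16.9 avg [458.6  141.11 261.95] sd [0.14 0.05 0.23] F [-0.39  0.17 -0.21] w 14.3 lev [ 0.08 -0.02  0.  ]
t 16.9 pos [458.74 141.16 262.18] F [-0.   0.4 -0.3] T [ 0.01  0.   -0.01] w 14.3 go [ 0.08 -0.11  1.22] lev [ 0.08 -0.02  0.  ]
```

```bash
python3 -m inch '0.08 -0.11 0.5 0 0 0 0.5;0 0 0.4 0 0 0 0.5;0 0 0 0 0 0 0.5' >/dev/null
python3 - <<'E'
from h import *
avg(2);rep([457.9,142.2,244]);snap("wrist","w6.png");T=tool()
a=cv2.imread("pics/w6.png");u,v=(int(x) for x in proj("w6.png",[457.4,142.4,84]));print(u-50,v-50,proj("w6.png",(T@[0,0,160,1])[:3]))
cv2.imwrite("pics/c6.png",cv2.resize(a[v-50:v+50,u-50:u+50],(500,500),interpolation=2))
E
```

```text
t 17.375 avg [458.28 142.41 253.24] sd [0.03 0.01 0.07] F [-0.08 -0.2  -1.48] w 14.0 lev [ 0.15 -0.06  0.  ]
t 17.38 pos [458.31 142.41 253.3 ] F [ 0.  -0.9 -1.3] T [ 0.03  0.   -0.02] w 14.0 go [-0.03 -0.04  0.93] lev [ 0.15 -0.06  0.  ]
225 157 [275.86420528 213.5576748 ]
```

View pics/c6.png

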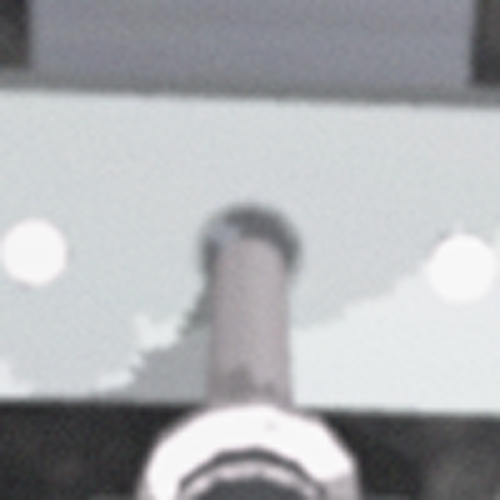

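Hole centre is about (275,208.5), tip edge at row 204, lateral alignment is good. I descend gently and watch the force.

```bash
for i in 1; do python3 -m inch '-0.02 -0.02 0.25 0.1 0 0 0.5;0 0 0.25 0 0 0 0.5' | tr '\n' ' ';python3 -m inch '0 0 0.2 0 0 0 0.5;0 0 0.15 0 0 0 0.5'| tr '\n' ' ' ;python3 -m inch '0 0 0.15 0 0 0 0.5;0 0 0.15 0 0 0 0.5'| tr '\n' ' ' ;python3 -m inch '0 0 0.15 0 0 0 0.5;0 0 0.15 0 0 0 0.5'| tr '\n' ' '; done
python3 -c "
from h import *
rep([457.9,142.2,240])"
```

```text
t: 17.68 ee_pos: [458.3, 142.3, 248.5] ee_rot: [0.0, 0.788, 0.616, 0.001] ft_force: [0.1, -0.5, -1.1] gripper_width: 14.1 t: 17.92 ee_pos: [458.3, 142.3, 244.6] ee_rot: [0.0, 0.788, 0.616, 0.001] ft_force: [0.1, 0.7, -1.3] gripper_width: 13.9 t: 18.18 ee_pos: [458.3, 142.3, 241.4] ee_rot: [0.0, 0.788, 0.616, 0.001] ft_force: [0.2, 0.1, -1.2] gripper_width: 14.1 t: 18.42 ee_pos: [458.3, 142.3, 238.2] ee_rot: [0.0, 0.788, 0.616, 0.001] ft_force: [-0.5, 0.6, -0.8] gripper_width: 14.3 t 18.43 pos [458.31 142.31 238.15] F [-0.5  0.6 -0.8] T [-0.   -0.06 -0.01] w 14.3 go [-0.02 -0.04 -0.18] lev [ 0.09 -0.09  0.  ]
```

No contact with 6 mm in. Carry on down.

```bash
for i in 1; do python3 -m inch '0 0 0.4 0.1 0 0 0.5;0 0 0.5 0 0 0 0.5;0 0 0.5 0 0 0 0.5;0 0 0.5 0 0 0 0.5' | tr '\n' ' ';python3 -m inch '0 0 0.6 0 0 0 0.5;0 0 0.6 0 0 0 0.5;0 0 0.6 0 0 0 0.5'| tr '\n' ' ' ;python3 -m inch '0 0 0.6 0 0 0 0.5;0 0 0.5 0 0 0 0.5;0 0 0 0 0 0 0.5'| tr '\n' ' ' ; done
python3 -c "
from h import *
rep([457.9,142.2,174])"
```

```text
t: 18.92 ee_pos: [458.4, 142.4, 218.0] ee_rot: [-0.001, 0.788, 0.616, 0.001] ft_force: [0.3, -0.1, -1.6] gripper_width: 13.9 t: 19.3 ee_pos: [458.4, 142.4, 198.6] ee_rot: [-0.001, 0.788, 0.616, 0.001] ft_force: [-0.5, 1.3, -0.8] gripper_width: 14.2 t: 19.68 ee_pos: [458.1, 142.3, 186.2] ee_rot: [-0.001, 0.788, 0.616, 0.0] ft_force: [-0.3, -0.7, -0.8] gripper_width: 14.0 t 19.68 pos [458.11 142.33 186.19] F [-0.3 -0.7 -0.8] T [-0.01  0.04 -0.01] w 14.0 go [-0.02 -0.02  1.22] lev [-0.07 -0.06  0.  ]
```

```bash
for i in 1; do python3 -m inch '0 0 0.3 0 0 0 0.5;0 0 0.3 0 0 0 0.5;0 0 0.2 0 0 0 0.5' | tr '\n' ' ';python3 -m inch '0 0 0.15 0 0 0 0.5;0 0 0.15 0 0 0 0.5'| tr '\n' ' ' ;python3 -m inch '0 0 0.15 0 0 0 0.5;0 0 0.15 0 0 0 0.5;0 0 0.15 0 0 0 0.5'| tr '\n' ' ' ; done
python3 -c "
from h import *
rep([457.9,142.2,174])"
```

```text
t: 20.05 ee_pos: [458.5, 142.4, 178.1] ee_rot: [-0.001, 0.788, 0.616, 0.001] ft_force: [0.0, 0.2, -1.1] gripper_width: 14.4 t: 20.3 ee_pos: [458.5, 142.5, 174.9] ee_rot: [-0.001, 0.788, 0.616, 0.001] ft_force: [-0.9, -0.3, -1.1] gripper_width: 14.0 t: 20.68 ee_pos: [458.7, 142.5, 174.4] ee_rot: [-0.001, 0.788, 0.616, 0.001] ft_force: [-7.6, -1.5, 21.3] gripper_width: 14.3 t 20.68 pos [458.67 142.49 174.38] F [-7.6 -1.5 21.3] T [-0.33  1.2  -0.05] w 14.3 go [-0.05 -0.07  0.04] lev [-0.01 -0.09  0.  ]
```

Flange seated (force step at TCP 174.4, the same height as at the grasp). Ease off and release.

```bash
python3 -m inch '0 -0.03 -0.06 0 0 0 0.5;0 0 0 0 0 0 2.2;0 0 0 0 0 0 4;0 0 0 0 0 0 6;0 0 0 0 0 0 8;0 0 0 0 0 0 8;0 0 0 0 0 0 8' 20|tail -1; python3 -m inch '0 0 -2 0 0 0 8;0 0 -4 0 0 0 8;0 0 -5 0 0 0 8;0 0 -3 0 0 0 8;0 0 0 0 0 0 8;0 0 0 0 0 0 8'
python3 - <<'E'
from h import *
snap("wrist","w7.png");snap("side","s7.png");rep([458,142,300])
print(proj("w7.png",[457.4,142.4,84]),proj("w7.png",[457.4,142.4,138]))
a=cv2.imread("pics/w7.png")[100:300,180:380];b=cv2.imread("pics/s7.png")
u,v=(int(x) for x in proj("s7.png",[457,142,90]))
c=cv2.resize(b[v-50:v+50,u-50:u+50],(400,400),interpolation=2)
cv2.imwrite("pics/c7.png",np.hstack([cv2.resize(a,(400,400)),c]))
E
```

```text
gripper_width: 80.1
t: 22.3
ee_pos: [457.7, 142.2, 317.9]
ee_rot: [-0.001, 0.788, 0.616, -0.0]
ft_force: [-0.9, 0.0, -0.3]
gripper_width: 80.0
t 22.4 pos [457.75 142.19 317.55] F [-0.3 -0.2  1. ] T [-0.02 -0.03  0.01] w 79.8 go [-0.01  0.03  1.75] lev [-0.15 -0.01  0.  ]
[275.52933494 186.97336335] [275.79260851 204.82699749]
```

View pics/c7.png

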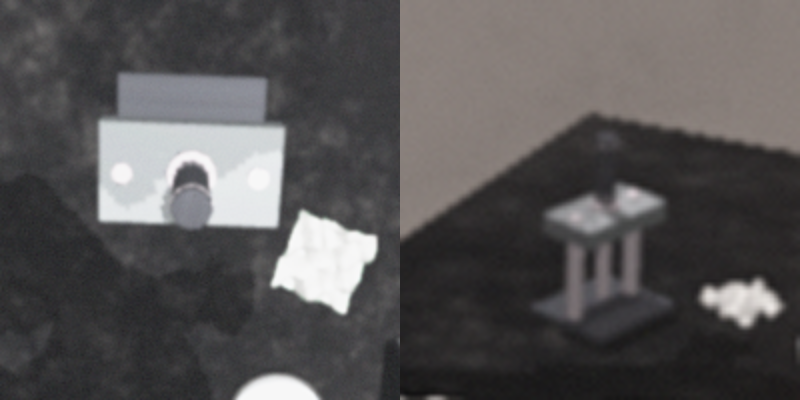

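The drift stands upright in the holder: handle top at (275,203), against a predicted (276,205) for a seated drift, with the flange on the plate and the gripper clear.

```bash
python3 -c "
from workcell import workorder
print(workorder.sign_off())"
```

```text
the job is handed in; nothing more can be done
None
```

The job is done and handed in at about 22.4 s of the 72 s allowed. The system gave no verdict.

- **Bushing:** I found the bore by camera at about (611, -111) mm, and the drift went in without touching the block. The bushing resisted with about 7–8 N on the way down. The tool then stopped at the height expected for the cup floor. The highest wrist reading there was about 15 N net (wrist readings were taken between moves). Afterwards the bore looked empty, with the bushing deep below.
- **Drift:** It went back into the holder hole and landed on its flange at the same tool height as when I gripped it. The landing read about 21 N upward, but that was on the holder, not the stand. The last picture shows it upright, its handle top within about 2 pixels of where it should be.
- **Bystanders:** The arm stayed clear of the dish, small bottle and spanner. I did not re-measure their positions at the end.
- **Disagreements:** Camera and touch estimates of the drift's offset in the jaws differed by 1–3 mm, which the bore and hole clearances absorbed. While pushing, there was a steady side load of 2–4 N.

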